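Sort culture plates after the UV check

TASK

The UV check is finished: sort the five culture plates, laying the two green-glowing ones side by side in the green tray and the two pink ones side by side in the red tray. Only when those four are in place, so that no spores are carried over to them, take hold of the mouldy plate and lay it in the steel pan. Set every plate down flat on the floor of its tray, lid up, without dropping it, and leave the beaker and the torch on the bench undisturbed.

Things in the scene. Friction and masses are not known exactly. Their poses are not given: they have to be found in the camera images.
- green_a: A shut, taped plastic Petri dish, a disc 60 mm in diameter and 15 mm high, 25 g, clear lid on top; origin at the centre of its underside, z up through the lid. Yellow-green agar with bright green streaks. Take it from above across its diameter; at the start there is at least 25 mm of free bench beside it toward the robot and away from it (along x). Same kind as green_b; the two may change places.
- green_b: A shut, taped plastic Petri dish, a disc 60 mm in diameter and 15 mm high, 25 g, clear lid on top; origin at the centre of its underside, z up through the lid. Yellow-green agar with bright green streaks. Take it from above across its diameter; at the start there is at least 25 mm of free bench beside it toward the robot and away from it (along x). Same kind as green_a.
- pink_a: A shut, taped plastic Petri dish, a disc 60 mm in diameter and 15 mm high, 25 g, clear lid on top; origin at the centre of its underside, z up through the lid. Pale pink agar with deep pink streaks. Take it from above across its diameter; at the start there is at least 25 mm of free bench beside it toward the robot and away from it (along x). Same kind as pink_b; the two may change places.
- pink_b: A shut, taped plastic Petri dish, a disc 60 mm in diameter and 15 mm high, 25 g, clear lid on top; origin at the centre of its underside, z up through the lid. Pale pink agar with deep pink streaks. Take it from above across its diameter; at the start there is at least 25 mm of free bench beside it toward the robot and away from it (along x). Same kind as pink_a.
- mouldy: A shut, taped plastic Petri dish, a disc 60 mm in diameter and 15 mm high, 25 g, clear lid on top; origin at the centre of its underside, z up through the lid. Brown agar with four dark grey-black patches of mould: the contaminated plate. Take it from above across its diameter; at the start there is at least 25 mm of free bench beside it toward the robot and away from it (along x).
- green_tray: The green plastic tray with a white paper liner, fixed to the bench: 138 mm (its x) by 172 mm (its y, the long way), 22 mm high, walls 4 mm, so 130 by 164 mm inside, room for two plates side by side along its y; small grips stick out 9 mm at the two ends. Origin at the centre of its underside; its inner floor is 4 mm above that.
- red_tray: The red plastic tray with a white paper liner, fixed to the bench: 138 mm (its x) by 172 mm (its y, the long way), 22 mm high, walls 4 mm, so 130 by 164 mm inside, room for two plates side by side along its y; small grips stick out 9 mm at the two ends. Origin at the centre of its underside; its inner floor is 4 mm above that.
- pan: The plain steel autoclave pan, fixed to the bench: 142 mm (its x) by 162 mm (its y), 40 mm high, walls 3 mm, so 136 by 156 mm inside; a rolled rim and two wire end handles stick out 5 and 15 mm. Origin at the centre of its underside; its inner floor is 3 mm above that.
- beaker: A small glass beaker, 53 mm across the rim, 70 mm high, 100 g, loose, with a little pale blue in it; origin at the centre of its underside. It is among the plates and is to be left where it is.
- torch: A black UV torch with two orange bands, lying, 114 mm long (its x, the lens at +x), 30 mm across, loose; origin under its middle, on the bench. It is among the plates and is to be left where it is.
Not all that is in view belongs to the job. What is shaped like the pink_b but purple is not meant. Leave any purple look-alike of the green_a alone.

How it is judged:
On the way, in this order (a step that is already met when the one before it is completed fails the run):
1. the two green plates lie flat in the green tray and the two pink ones in the red tray, the mouldy plate still where it was (x of green_a in the frame of green_tray between -0.04 and 0.04 m and y of green_a in the frame of green_tray between -0.057 and 0.057 m and z of green_a in the frame of green_tray between 0.001 and 0.007 m and angle between each of green_a, green_b, pink_a, pink_b's own z axis and vertical below 0.08 rad and x of green_b in the frame of green_tray between -0.04 and 0.04 m and y of green_b in the frame of green_tray between -0.057 and 0.057 m and z of green_b in the frame of green_tray between 0.001 and 0.007 m and x of pink_a in the frame of red_tray between -0.04 and 0.04 m and y of pink_a in the frame of red_tray between -0.057 and 0.057 m and z of pink_a in the frame of red_tray between 0.001 and 0.007 m and x of pink_b in the frame of red_tray between -0.04 and 0.04 m and y of pink_b in the frame of red_tray between -0.057 and 0.057 m and z of pink_b in the frame of red_tray between 0.001 and 0.007 m and distance of mouldy from where it was at the start of the episode below 0.03 m), for 0.2 s.
2. the mouldy plate lies flat in the steel pan (x of mouldy in the frame of pan between -0.043 and 0.043 m and y of mouldy in the frame of pan between -0.053 and 0.053 m and z of mouldy in the frame of pan between 0 and 0.006 m and angle between mouldy's own z axis and vertical below 0.08 rad), for 0.2 s.
At the end, for the whole second after the job is handed in: Both green plates are in the green tray, both pink ones in the red tray and the mouldy one in the steel pan, each lid up, level within 0.08 rad, with its underside within 3 mm of the inner floor (not on another plate or a rim), and at rest (under 0.02 m/s) (all of step 2 and x of green_a in the frame of green_tray between -0.04 and 0.04 m and y of green_a in the frame of green_tray between -0.057 and 0.057 m and z of green_a in the frame of green_tray between 0.001 and 0.007 m and angle between each of green_a, green_b, pink_a, pink_b's own z axis and vertical below 0.08 rad and x of green_b in the frame of green_tray between -0.04 and 0.04 m and y of green_b in the frame of green_tray between -0.057 and 0.057 m and z of green_b in the frame of green_tray between 0.001 and 0.007 m and x of pink_a in the frame of red_tray between -0.04 and 0.04 m and y of pink_a in the frame of red_tray between -0.057 and 0.057 m and z of pink_a in the frame of red_tray between 0.001 and 0.007 m and x of pink_b in the frame of red_tray between -0.04 and 0.04 m and y of pink_b in the frame of red_tray between -0.057 and 0.057 m and z of pink_b in the frame of red_tray between 0.001 and 0.007 m and linear speed of each of green_a, green_b, pink_a, pink_b, mouldy below 0.02 m/s); the robot touches nothing.
It fails at once if the fingers touch the mouldy plate while any of the four good plates is not lying in its tray (contact force between the fingers and mouldy above 0.5 N and not ((x of green_a in the frame of green_tray between -0.04 and 0.04 m and y of green_a in the frame of green_tray between -0.057 and 0.057 m and z of green_a in the frame of green_tray between 0.001 and 0.007 m and angle between green_a's own z axis and vertical below 0.08 rad) and (x of green_b in the frame of green_tray between -0.04 and 0.04 m and y of green_b in the frame of green_tray between -0.057 and 0.057 m and z of green_b in the frame of green_tray between 0.001 and 0.007 m and angle between green_b's own z axis and vertical below 0.08 rad) and (x of pink_a in the frame of red_tray between -0.04 and 0.04 m and y of pink_a in the frame of red_tray between -0.057 and 0.057 m and z of pink_a in the frame of red_tray between 0.001 and 0.007 m and angle between pink_a's own z axis and vertical below 0.08 rad) and (x of pink_b in the frame of red_tray between -0.04 and 0.04 m and y of pink_b in the frame of red_tray between -0.057 and 0.057 m and z of pink_b in the frame of red_tray between 0.001 and 0.007 m and angle between pink_b's own z axis and vertical below 0.08 rad))).
It fails at once if the beaker is shifted by more than 20 mm or tipped (distance of beaker from where it was at the start of the episode above 0.02 m or angle between beaker's own z axis and vertical above 0.3 rad).
It fails at once if the torch is shifted by more than 20 mm (distance of torch from where it was at the start of the episode above 0.02 m).
It fails at once if a plate is dropped or flung: faster than 0.8 m/s while the fingers do not hold it (a fall of over 30 mm) ((linear speed of green_a above 0.8 m/s and contact force between the fingers and green_a below 0.2 N) or (linear speed of green_b above 0.8 m/s and contact force between the fingers and green_b below 0.2 N) or (linear speed of pink_a above 0.8 m/s and contact force between the fingers and pink_a below 0.2 N) or (linear speed of pink_b above 0.8 m/s and contact force between the fingers and pink_b below 0.2 N) or (linear speed of mouldy above 0.8 m/s and contact force between the fingers and mouldy below 0.2 N)).
It also fails if it takes over 118 s, if anything falls off the work surface, if the arm or the gripper's body presses on something with over 40 N, if the wrist force passes 120 N, or if a joint passes its speed limit or range.

ROBOT

A 7-joint arm with a two-finger parallel gripper is mounted at the origin on the work surface. World frame = base frame: x ahead of the robot, y to its left, z up, the work surface at z = 0. Lengths are in m, angles in rad, forces in N, time in s.
With the tool pointing down it reaches from about 0.4 to 0.875 m from the base axis. Payload 19.3 kg.
Tool frame: the origin (TCP) lies at the very end of the fingers, on their centre line; the grasp point (between the pads) lies 19 mm behind it; z points along the fingers, y is the line along which they close (so a half turn about z gives the same grasp; the last joint's range is limited). The gripper opens to 85 mm and grips with 20 to 120 N. Pads are 22 mm wide; open, the fingers measure 114 mm over their backs; the gripper's body (76 mm by 85 mm) begins 54 mm behind the grasp point. The pads swing forward as they close: fully open they stand 13 mm farther back than shut.
Start: joints at [-1.299, 0.521, -0.036, 1.599, 0.021, 1.021, -0.113], TCP at [0.21, 0.589, 0.208] pointing down, gripper open.
Joint ranges: [-2.91, 2.91], [-0.3, 2.13], [-1.5, 1.42], [0.17, 2.43], [-1.26, 4.41], [0.16, 1.93], [-2.52, 2.52]. Speed limits (rad/s): [1.89, 1.89, 2.39, 2.39, 3.01, 3.01, 3.01].

INTERFACE

Orientations are given as [roll, pitch, yaw] about the fixed x, y, z axes, in that order (R = Rz(yaw) Ry(pitch) Rx(roll)).
In Python, from workcell import monitor, viewer, bot gives the robot as it stands.
- The arm moves only by the tool move_arm, never from a script. Its arguments are lists of equal length, an entry for each row: "gripper": the opening, from 0 (shut) to 1 (fully open); "linear": the shift along the tool's x, y, z in cm, a list of three; "twist": the turn about the tool's z in degrees. A call has 1 to 8 rows; each row shifts and turns the commanded pose from where the row before left it, along the tool's axes as they then stand; what a row does not reach is not made up. A row lasts 1/10 s, in which the tool goes at most 50 mm and 8.59 degrees, less where a joint would pass 70% of its speed; a pose out of reach is approached as far as the arm can. A call with a gripper value outside its range is refused whole. The fingers move at their own pace and stop on an object; "squeeze" is the grip in N (left out, the last holds). Time passes only in rows, so rows that do not move let the fingers close. It gives the time, the measured TCP pose, the force, the opening and the grip force at its end, in the units of the state.
- monitor.observe(): the state, without advancing time (a new reading comes with each control period).
- viewer.grab_frame(name): name is "scene" or "side" or "wrist"; returns a dict with "img" (480x640x3 uint8, red, green, blue), "K" (3x3 intrinsics, pixels), "eye" and "rotation" of the camera in the world. Camera axes: x right, y up, looking along -z (the intrinsics and any distortion apply to the point x, -y, -z); pixel columns grow to the right and rows downward; lengths in m; the calibration is good to about 2 mm. The wrist camera is an equidistant fisheye: a pixel r from the principal point sees the ray r / f radians off the axis. A picture is of the moment at which its call begins. There is no depth.
- bot.job_done(): hands the job in; it is judged then, once.
The state is a dict: "clock": time; "qpos": joint angles; "qd": joint speeds; "joint_efforts": joint torques, N m; "position": TCP position; "tool_rot": TCP orientation; "force": force on the tool from outside, world axes, zero at the start; "moment": the same for the moment, N m; "grip_width": finger opening in m; "finger_force": force on a finger pad.
Only numpy, scipy, OpenCV 4.12 (cv2) and the standard library are available. Lean on these libraries where they do the work, as an engineer would, in place of code of your own. Each camera call takes 0.05 s, during which the arm holds its last target. There are 200 camera calls.

## Working session

There is one attempt and no reset: what is moved stays moved. The work goes in short steps, Python scripts to look and compute and a tool call to move; the robot and the scene stay as the last step left them, time stands still between calls to the robot, and variables do not carry over. Pictures are saved under pics/ and viewed, at most 14 in all, crops included, and the job is handed in when it is done.

Besides the shell and the picture viewer there is one more tool, called after "Call:" as name(argument=value, ...), one argument or row to a line, values as JSON. move_arm: Moves the arm, as the interface text tells. Its arguments: {"type":"object","properties":{"gripper":{"type":"array"},"linear":{"type":"array"},"twist":{"type":"array"},"squeeze":{"type":"number"}},"required":["gripper","linear","twist"]}

```bash
mkdir -p pics; python3 - <<'E'
from workcell import monitor, viewer, bot
import cv2,pickle
print(monitor.observe())
for n in("scene","side","wrist"):
    f=viewer.grab_frame(n); pickle.dump(f,open(f"{n}0.pkl","wb")); cv2.imwrite(f"pics/{n}0.png",f["img"][:,:,::-1]); print(n,f["K"],f["eye"],f["rotation"],[k for k in f])
E
```

```text
{'clock': 0.0, 'qpos': array([-1.29920698,  0.52202581, -0.03630778,  1.59997109,  0.02118997,
        1.02109707, -0.11281233]), 'qd': array([ 0.00091017,  0.00033572,  0.00015951,  0.00117814, -0.00126336,
        0.00206734,  0.00049754]), 'joint_efforts': array([-2.67355481e-04, -9.27113843e+01,  1.98018126e+00, -3.69924259e+01,
        1.78938895e-02,  8.15653300e-03,  1.71056752e-05]), 'position': array([0.20941081, 0.58850634, 0.20793183]), 'tool_rot': array([-3.14047882e+00,  8.00442149e-05,  2.79975812e+00]), 'force': array([0.00226911, 0.38052319, 0.53966764]), 'moment': array([ 0.00504068, -0.05199927, -0.01693965]), 'finger_force': 0.0, 'grip_width': 0.08537683977889882}
scene [[513.96755486   0.         314.04212763]
 [  0.         513.96755486 239.8922565 ]
 [  0.           0.           1.        ]] [1.06990567 0.56531452 1.1911132 ] [ 0.61456661 -0.01666678  2.41768647] ['img', 'K', 'eye', 'rotation']
side [[565.15673819   0.         317.66057972]
 [  0.         565.15673819 239.84017875]
 [  0.           0.           1.        ]] [-0.10947362  0.84668914  0.94063191] [ 0.87480134 -0.00270274 -2.53837559] ['img', 'K', 'eye', 'rotation']
wrist [[371.64829954   0.         316.51937688]
 [  0.         371.64829954 240.82447504]
 [  0.           0.           1.        ]] [0.1423804  0.6135244  0.37342939] [-2.86051369e-01  1.17481169e-03  1.22889097e+00] ['img', 'K', 'eye', 'rotation']
```

View pics/scene0.png

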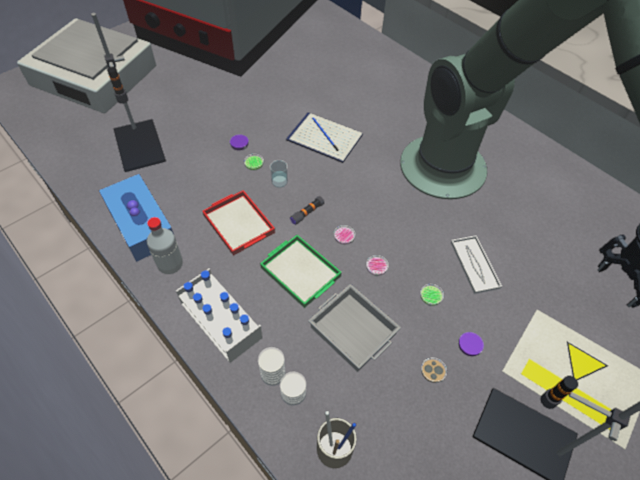

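View pics/side0.png

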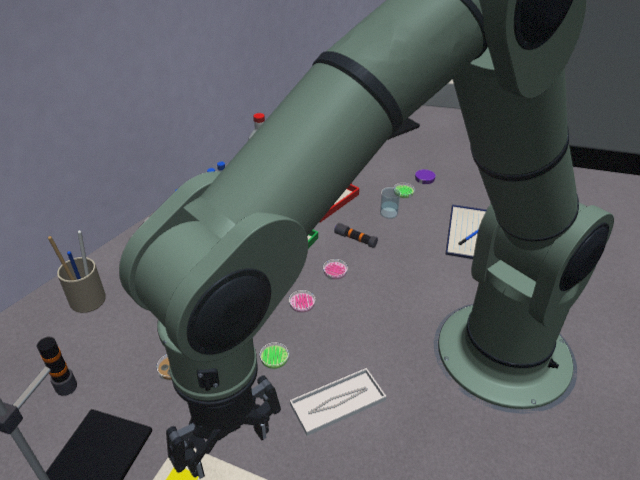

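The scene picture shows:
- Green plates at (254,161) and (431,295).
- Pink plates at (344,234) and (377,265).
- Mouldy plate at (433,369).
- Look-alikes, both purple: (240,142) and (471,344).
- Green tray about (301,270), red tray about (239,221), pan about (354,327).
- Beaker at (279,173), torch at (308,210).

The side view agrees with this. I'll check the choice in enlarged crops.

```bash
cat > h.py <<'E'
import numpy as np,cv2,pickle
from scipy.spatial.transform import Rotation as R
def ray(f,uv):
    K=f["K"]; d=np.array([(uv[0]-K[0,2])/K[0,0],-(uv[1]-K[1,2])/K[1,1],-1.])
    return R.from_euler("xyz",f["rotation"]).as_matrix()@d
def w(f,uv,z):
    d=ray(f,uv); e=np.array(f["eye"]); return (e+d*(z-e[2])/d[2])
def px(f,p):
    c=R.from_euler("xyz",f["rotation"]).as_matrix().T@(np.array(p)-f["eye"])
    K=f["K"]; return np.array([K[0,2]+K[0,0]*c[0]/-c[2],K[1,2]-K[1,1]*c[1]/-c[2]])
E
python3 - <<'E'
from h import *
f=pickle.load(open("scene0.pkl","rb"))
im=f["img"][:,:,::-1]
for i,(x,y) in enumerate([(195,125),(255,215)]):
    c=cv2.resize(im[y:y+150,x:x+200],None,fx=4,fy=4,interpolation=cv2.INTER_CUBIC); cv2.imwrite(f"pics/c{i}.png",c)
for n,uv in dict(ga=(254,161),gb=(431,295),pa=(344,234),pb=(377,265),mo=(433,369),gt=(301,270),rt=(239,221),pan=(354,327),bk=(279,180),to=(308,210),pu=(240,142),pu2=(471,344)).items():
    p=w(f,uv,.012); print(n,p.round(3),np.hypot(*p[:2]).round(3))
E
```

```text
ga [ 0.446 -0.396  0.012] 0.596
gb [0.389 0.288 0.012] 0.484
pa [ 0.426 -0.005  0.012] 0.426
pb [0.43  0.129 0.012] 0.449
mo [0.539 0.425 0.012] 0.686
gt [0.596 0.006 0.012] 0.596
rt [ 0.623 -0.236  0.012] 0.666
pan [0.605 0.221 0.012] 0.644
bk [ 0.437 -0.283  0.012] 0.52
to [ 0.446 -0.137  0.012] 0.467
pu [ 0.429 -0.492  0.012] 0.652
pu2 [0.419 0.444 0.012] 0.61
```

View pics/c0.png

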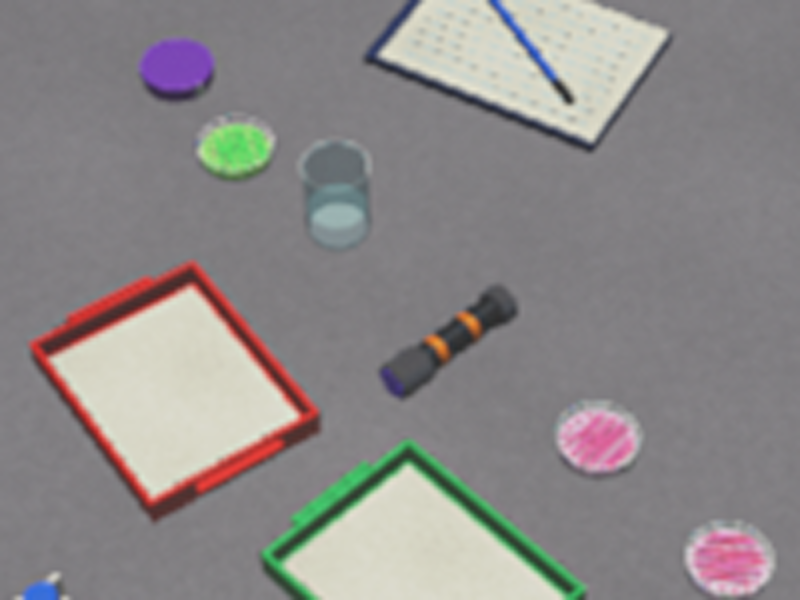

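View pics/c1.png

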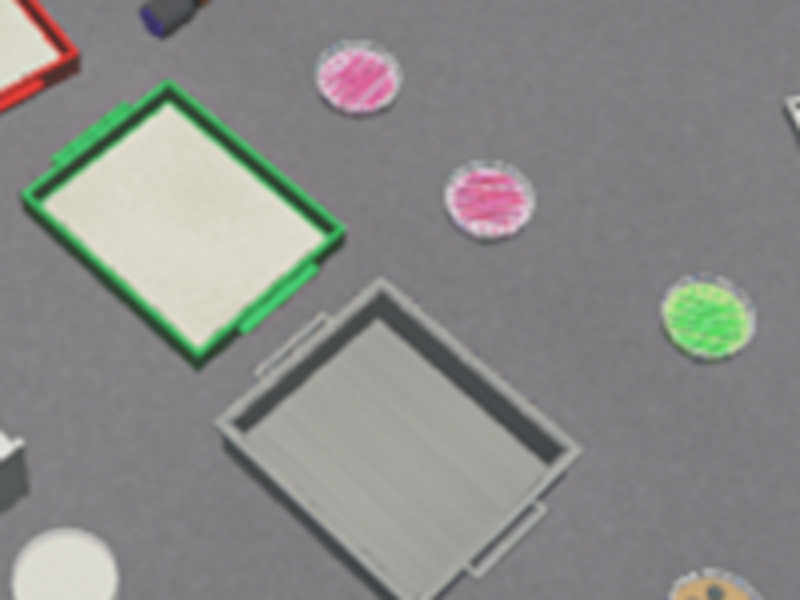

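The crops show two green plates with streaks at crop0 (236,147) and crop1 (708,316). The pink plates are at crop1 (359,77) and (489,200). The purple discs have no streaks, so I leave them. Tray rim corners are crisp, and the beaker stands about 0.11 m beside green_a in y.

```bash
python3 - <<'E'
from h import *
from scipy.optimize import least_squares
f=pickle.load(open("scene0.pkl","rb"))
o0=np.array((195,125));o1=np.array((255,215))
t=np.linspace(0,2*np.pi,90)
def bb(p,r=.03,h=.015):
    P=np.array([px(f,(p[0]+r*np.cos(a),p[1]+r*np.sin(a),z)) for a in t for z in(0,h)]); return np.r_[P.min(0),P.max(0)]
for n,o,b in [("ga",o0,(197,113,275,180)),("pa",o1,(317,39,402,116)),("pb",o1,(445,158,535,241)),("gb",o1,(661,273,755,360))]:
    m=np.array(b)/4-.375+np.tile(o,2)
    s=least_squares(lambda p:bb(p)-m,[.45,0]); print(n,s.x.round(4),s.fun.round(1))
for n,o,L,z,a,b in [("green",o1,[(168,82),(22,197),(346,232),(200,355)],.022,.138,.172),("red",o0,[(193,264),(33,347),(319,415),(153,508)],.022,.138,.172),("pan",o1,[(380,280),(217,422),(581,447)],.04,.152,.172)]:
    C=np.array([w(f,np.array(c)/4-.375+o,z)[:2] for c in L]); 
    print(n,C.round(3).tolist(),"ctr",((C[1]+C[2])/2).round(4),"mean",C.mean(0).round(4),"sides",np.linalg.norm(C[1]-C[0]).round(4),np.linalg.norm(C[2]-C[0]).round(4),"yaw of y",np.degrees(np.arctan2(*(C[2]-C[0])[::-1])).round(1))
im=f["img"][:,:,::-1]
c=cv2.resize(im[310:410,380:500],None,fx=5,fy=5,interpolation=cv2.INTER_CUBIC); cv2.imwrite("pics/c2.png",c)
E
```

```text
ga [ 0.4448 -0.3994] [ 0.  -0.2 -0.   0.2]
pa [ 0.4225 -0.0066] [-0.1 -0.5  0.1  0.5]
pb [0.4257 0.1265] [-0.1 -0.4  0.1  0.4]
gb [0.3821 0.2849] [-0.3 -0.5  0.3  0.5]
green [[0.535, -0.084], [0.671, -0.076], [0.525, 0.087], [0.659, 0.093]] ctr [0.5979 0.0058] mean [0.5973 0.0052] sides 0.1363 0.1717 yaw of y 93.3
red [[0.55, -0.313], [0.685, -0.325], [0.567, -0.143], [0.703, -0.156]] ctr [ 0.626  -0.2341] mean [ 0.6262 -0.2342] sides 0.1351 0.1708 yaw of y 84.3
pan [[0.542, 0.136], [0.688, 0.143], [0.53, 0.302]] ctr [0.6088 0.2224] mean [0.5864 0.1934] sides 0.1463 0.167 yaw of y 94.0
```

View pics/c2.png

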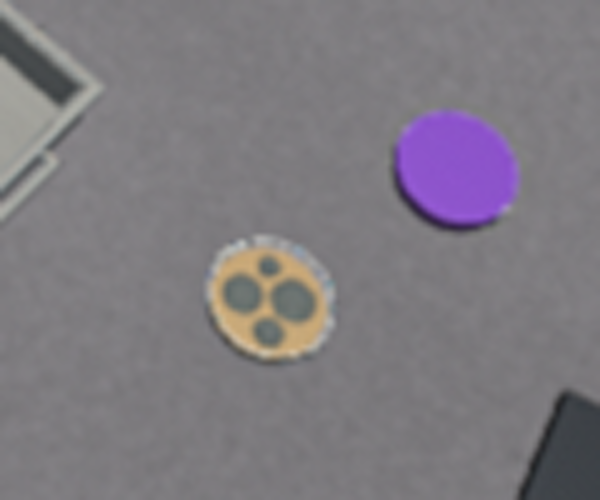

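The mouldy plate is confirmed at about (0.539, 0.425), with four dark patches; the purple disc at its upper right is unmarked. Tray sides match the given sizes within about 3 mm. First I turn the tool so the fingers close along world x.

Call:
move_arm(
  gripper=[0.71, 0.71, 0.71, 0.71, 0.71, 0.71, 0.71, 0.71],
  linear=[
    [0, 0, 0],
    [0, 0, 0],
    [0, 0, 0],
    [0, 0, 0],
    [0, 0, 0],
    [0, 0, 0],
    [0, 0, 0],
    [0, 0, 0],
  ],
  twist=[8.5, 8.5, 8.5, 8.5, 8.5, 8.5, 8.5, 8.5],
  squeeze=30,
)

```text
clock: 0.95
position: [0.2095, 0.5887, 0.2083]
tool_rot: [-3.142, 0.0, 1.607]
force: [-0.3, 0.6, -0.0]
grip_width: 0.0606
finger_force: 0.0
```

```bash
cat >> h.py <<'E'
def to(t):
    from workcell import monitor
    s=monitor.observe(); M=R.from_euler("xyz",s["tool_rot"]).as_matrix()
    print("t",s["clock"],"pos",s["position"].round(4),"yaw",np.degrees(s["tool_rot"][2]).round(2),"F",s["force"].round(1),"w",s["grip_width"].round(4),s["finger_force"])
    for p in np.atleast_2d(t): print("tool cm to",p,(M.T@(p-s["position"])*100).round(2))
E
python3 - <<'E'
from h import *
f=pickle.load(open("scene0.pkl","rb"));t=np.linspace(0,2*np.pi,90)
from scipy.optimize import least_squares
def bb(p,r=.03,h=.015):
    P=np.array([px(f,(p[0]+r*np.cos(a),p[1]+r*np.sin(a),z)) for a in t for z in(0,h)]); return np.r_[P.min(0),P.max(0)]
m=np.array((207,234,335,362))/5-.4+np.tile((380,310),2)
s=least_squares(lambda p:bb(p)-m,[.45,0]);print(s.x,s.fun)
to([.33,.38,.1])
E
```

```text
[0.5357166  0.42525184] [-0.39917823 -0.3758195   0.39461595  0.3459174 ]Traceback (most recent call last):
  File "<stdin>", line 8, in <module>
  File "h.py", line 14, in to
    print("t",s["clock"],"pos",s["position"].round(4),"yaw",np.degrees(s["tool_rot"][2]).round(2),"F",s["force"].round(1),"w",s["grip_width"].round(4),s["finger_force"])
                                                                                                                              ^^^^^^^^^^^^^^^^^^^^^
AttributeError: 'float' object has no attribute 'round'
```

Call:
move_arm(
  gripper=[0.71, 0.71, 0.71, 0.71, 0.71, 0.71, 0.71, 0.71],
  linear=[
    [0, 0, 0],
    [-3, 1.7, 2.5],
    [-3, 1.7, 2.5],
    [-3, 1.7, 2.5],
    [-3, 1.7, 2.5],
    [-3, 1.7, 2.5],
    [-3, 1.7, 2.5],
    [-3, 1.7, 2.5],
  ],
  twist=[2.1, 0, 0, 0, 0, 0, 0, 0],
)

```text
clock: 1.75
position: [0.33, 0.3783, 0.0326]
tool_rot: [3.141, -0.0, 1.577]
force: [0.2, 1.1, -0.5]
grip_width: 0.0608
finger_force: 0.0
```

Call:
move_arm(
  gripper=[0.71, 0.71, 0.71, 0.71, 0.71, 0.71],
  linear=[
    [0, 0, 0.8],
    [0, 0, 0.5],
    [0, 0, 0.3],
    [0, 0, 0.2],
    [0, 0, 0],
    [0, 0, 0],
  ],
  twist=[0, 0, 0, 0, 0, 0],
)

```text
clock: 2.35
position: [0.3295, 0.3801, 0.0159]
tool_rot: [3.141, -0.001, 1.577]
force: [-0.2, 0.2, -0.5]
grip_width: 0.0606
finger_force: 0.0
```

Call:
move_arm(
  gripper=[0.71, 0.71, 0.71, 0.71],
  linear=[
    [0, 0, 0.4],
    [0, 0, 0.4],
    [0, 0, 0.2],
    [0, 0, 0],
  ],
  twist=[0, 0, 0, 0],
)

```text
clock: 2.75
position: [0.3295, 0.3793, 0.0051]
tool_rot: [-3.141, 0.001, 1.576]
force: [-0.7, -0.8, -0.4]
grip_width: 0.0607
finger_force: 0.0
```

```bash
sed -i 's/s\["grip_width"\].round(4)/s["grip_width"]/' h.py; python3 - <<'E'
from h import *
from workcell import viewer
f=viewer.grab_frame("side");pickle.dump(f,open("side1.pkl","wb"))
to([.382,.285,.1]); u=px(f,(.33,.38,.01)).astype(int);print(u)
c=f["img"][max(u[1]-60,0):u[1]+60,u[0]-80:u[0]+80,::-1];cv2.imwrite("pics/s1.png",cv2.resize(c,None,fx=5,fy=5,interpolation=cv2.INTER_CUBIC))
E
```

```text
t 2.8 pos [0.3296 0.3793 0.0053] yaw 90.31 F [-0.2 -0.  -0.6] w 0.060374174489825336 0.0
tool cm to [0.382 0.285 0.1  ] [-9.46  5.18 -9.47]
[265 400]
```

View pics/s1.png

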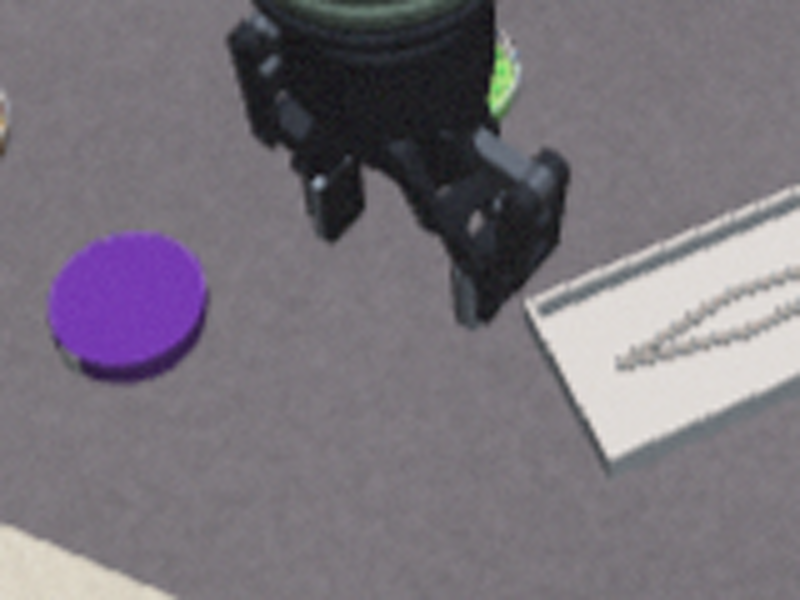

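The side crop shows the fingertips at (335,240) and (475,325), just beside the tweezers tray and clear of it. No contact has registered yet. I go down gently to find where the tips touch.

Call:
move_arm(
  gripper=[0.71, 0.71, 0.71, 0.71],
  linear=[
    [0, 0, 0.3],
    [0, 0, 0.2],
    [0, 0, 0],
    [0, 0, 0],
  ],
  twist=[0, 0, 0, 0],
)

```text
clock: 3.2
position: [0.3297, 0.3794, 0.0005]
tool_rot: [-3.142, 0.0, 1.576]
force: [0.5, -0.4, -0.0]
grip_width: 0.0606
finger_force: 0.0
```

Call:
move_arm(
  gripper=[0.71, 0.71, 0.71],
  linear=[
    [0, 0, 0.2],
    [0, 0, 0],
    [0, 0, 0],
  ],
  twist=[0, 0, 0],
)

```text
clock: 3.5
position: [0.3296, 0.3795, -0.0015]
tool_rot: [-3.142, 0.0, 1.576]
force: [-0.8, -1.0, -0.7]
grip_width: 0.0604
finger_force: 0.0
```

Call:
move_arm(
  gripper=[0.71, 0.71, 0.71],
  linear=[
    [0, 0, 0.2],
    [0, 0, 0],
    [0, 0, 0],
  ],
  twist=[0, 0, 0],
)

```text
clock: 3.8
position: [0.3296, 0.3794, -0.0035]
tool_rot: [-3.142, 0.0, 1.576]
force: [-0.5, 0.5, -1.3]
grip_width: 0.0608
finger_force: 0.0
```

At this opening the tips clear the bench with the TCP at −3.5 mm. I'll grasp at TCP z ≈ −3 mm, starting with green_b at (0.382, 0.285).

Call:
move_arm(
  gripper=[0.71, 1, 1, 1, 1, 1, 1, 1],
  linear=[
    [0, 0, -4],
    [0, 0, -3],
    [-3.2, 1.75, 0],
    [-3.2, 1.75, 0],
    [-3, 1.74, 0],
    [0, 0, 3],
    [0, 0, 2],
    [0, 0, 0],
  ],
  twist=[0, 0, 0, 0, 0, 0, 0, 0],
)

```text
clock: 4.6
position: [0.3817, 0.2847, 0.0148]
tool_rot: [-3.139, 0.002, 1.576]
force: [-1.0, 0.4, 0.6]
grip_width: 0.0855
finger_force: 0.0
```

```bash
python3 - <<'E'
from h import *
from workcell import viewer
to([.382,.285,-.003])
f=viewer.grab_frame("scene"); c=f["img"][235:355,350:510,::-1];cv2.imwrite("pics/s2.png",cv2.resize(c,None,fx=5,fy=5,interpolation=cv2.INTER_CUBIC))
E
```

```text
t 4.6 pos [0.3817 0.2847 0.0148] yaw 90.29 F [-1.   0.4  0.6] w 0.08547474323623022 0.0
tool cm to [ 0.382  0.285 -0.003] [0.03 0.03 1.78]
```

View pics/s2.png

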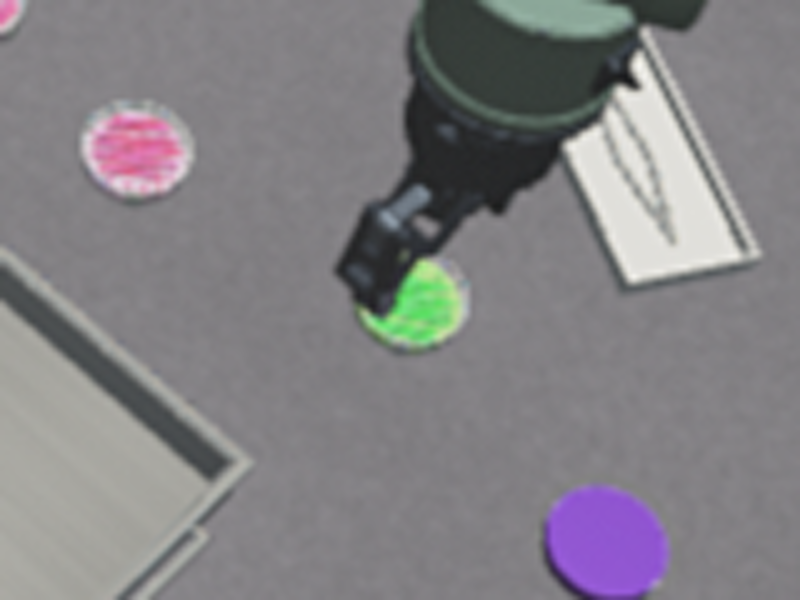

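The far fingertip is at crop (375,310), beside the green plate at (413,305), with the purple disc clear at lower right. Now descend and close.

Call:
move_arm(
  gripper=[1, 1, 1],
  linear=[
    [0, 0, 0.9],
    [0, 0, 0.9],
    [0, 0, 0],
  ],
  twist=[0, 0, 0],
)

```text
clock: 4.95
position: [0.3822, 0.2858, -0.0021]
tool_rot: [-3.141, 0.0, 1.577]
force: [1.3, 0.0, 0.1]
grip_width: 0.0852
finger_force: 0.0
```

Call:
move_arm(
  gripper=[0.6, 0.6, 0.6, 0.6, 0.6],
  linear=[
    [0, 0, 0],
    [0, 0, 0],
    [0, 0, 0],
    [0, 0, 0],
    [0, 0, 0],
  ],
  twist=[0, 0, 0, 0, 0],
  squeeze=30,
)

```text
clock: 5.45
position: [0.3826, 0.2858, -0.0014]
tool_rot: [3.141, -0.0, 1.576]
force: [-0.0, -0.2, 0.7]
grip_width: 0.0512
finger_force: 0.0
```

It closed to 51 mm without holding anything. I look.

```bash
python3 - <<'E'
from h import *
from workcell import viewer
to([.382,.285,-.003])
f=viewer.grab_frame("scene"); g=viewer.grab_frame("side"); h=viewer.grab_frame("wrist")
u=px(g,(.382,.285,.01)).astype(int);print(u)
c=f["img"][250:340,370:490,::-1]; d=g["img"][u[1]-45:u[1]+45,u[0]-60:u[0]+60,::-1]
z=lambda c:cv2.resize(c,None,fx=3.3,fy=3.3,interpolation=cv2.INTER_CUBIC)
cv2.imwrite("pics/s3.png",np.vstack([np.hstack([z(c),z(d)]),cv2.resize(h["img"][:,:,::-1],(396,297)).repeat(1,0)[:, :].copy() if 0 else np.hstack([cv2.resize(h["img"][:,:,::-1],(396,297)),cv2.resize(h["img"][120:480,160:560,::-1],(396,297))])]))
E
```

```text
t 5.45 pos [ 0.3826  0.2858 -0.0014] yaw 90.31 F [-0.  -0.2  0.7] w 0.051181352301962815 0.0
tool cm to [ 0.382  0.285 -0.003] [-0.08 -0.06  0.16]
[274 355]
```

View pics/s3.png

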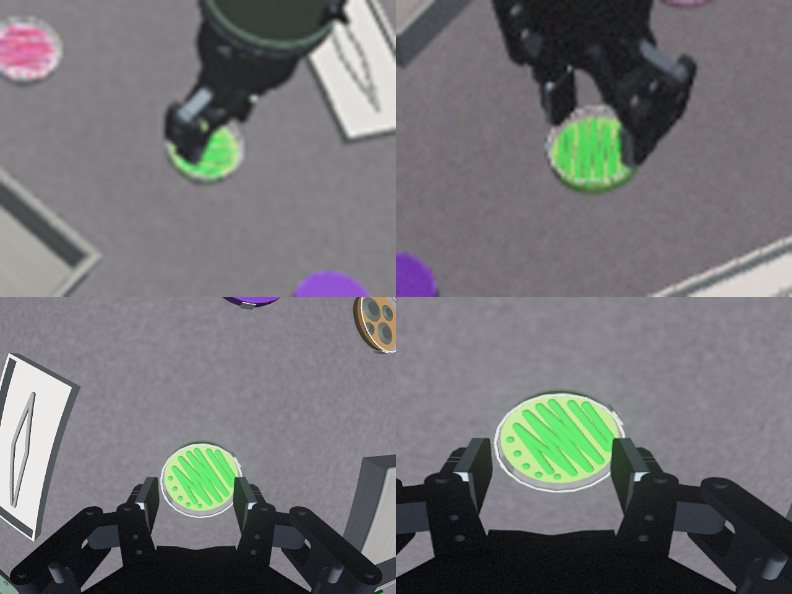

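The fingers stand on a short chord and the plate is off toward +y, so either it squeezed out or the estimate was off. I re-measure it from all three cameras by agar colour.

```bash
cat >> h.py <<'E'
def wray(f,uv):
    K=f["K"]; a=np.array([(uv[0]-K[0,2]),(uv[1]-K[1,2])])/K[0,0]; r=np.linalg.norm(a)
    s=np.sin(r)/r; d=np.array([a[0]*s,-a[1]*s,-np.cos(r)])
    return R.from_euler("xyz",f["rotation"]).as_matrix()@d
def ww(f,uv,z):
    d=wray(f,uv);e=np.array(f["eye"]);return e+d*(z-e[2])/d[2]
def blob(im,lo,hi,box=None):
    """hsv blobs: fitted on ray-projected contour points"""
    m=cv2.inRange(cv2.cvtColor(im,cv2.COLOR_RGB2HSV),np.array(lo),np.array(hi)); m=cv2.morphologyEx(m,cv2.MORPH_CLOSE,np.ones((7,7)))
    return [c[:,0,:] for c in cv2.findContours(m,cv2.RETR_EXTERNAL,cv2.CHAIN_APPROX_NONE)[0] if len(c)>20]
GREEN=((33,60,120),(75,255,255)); PINK=((150,60,120),(178,255,255))
def plates(f,wrist,col,z=.01):
    for c in blob(f["img"],*col):
        P=np.array([(ww if wrist else w)(f,u,z)[:2] for u in c]).astype(np.float32)
        P=cv2.convexHull(P); (cx,cy),r=cv2.minEnclosingCircle(P)
        if .015<r<.045: print(" plate",round(cx,4),round(cy,4),"r",round(r,4))
E
python3 - <<'E'
from h import *
from workcell import viewer
for n in("scene","side"):
    print(n,"start"); plates(pickle.load(open(n+"0.pkl","rb")),0,GREEN)
for n in("scene","side","wrist"):
    f=viewer.grab_frame(n);pickle.dump(f,open(n+"2.pkl","wb"));print(n);plates(f,n=="wrist",GREEN)
    print(f["eye"],f["rotation"])
E
```

```text
scene start
 plate 0.3874 0.2866 r 0.0282
 plate 0.4493 -0.3956 r 0.0283
side start
 plate 0.3825 0.286 r 0.0285
 plate 0.5469 -0.0779 r 0.0254
 plate 0.4431 -0.395 r 0.0284
scene
 plate 0.3875 0.287 r 0.0282
 plate 0.4502 -0.3957 r 0.0289
[1.06990567 0.56531452 1.1911132 ] [ 0.61456661 -0.01666678  2.41768647]
side
 plate 0.3827 0.2864 r 0.0283
 plate 0.4431 -0.395 r 0.0284
[-0.10947362  0.84668914  0.94063191] [ 0.87480134 -0.00270274 -2.53837559]
wrist
 plate 0.387 0.2877 r 0.0274
[0.38252386 0.35817272 0.16394852] [-0.28577576 -0.00048791  0.00538215]
```

```bash
python3 - <<'E'
from h import *
g=pickle.load(open("side2.pkl","rb")); f=pickle.load(open("scene2.pkl","rb"))
for z in(0,.005,.01,.015,.02,.025): print(z,"side near tip",w(g,(286.4,360),z).round(4)[:2],"scene tip",w(f,(428,299.5),z).round(4)[:2])
E
```

```text
0 side near tip [0.3603 0.2742] scene tip [0.3982 0.2886]
0.005 side near tip [0.3578 0.2773] scene tip [0.4011 0.2898]
0.01 side near tip [0.3553 0.2803] scene tip [0.4039 0.291 ]
0.015 side near tip [0.3528 0.2834] scene tip [0.4067 0.2921]
0.02 side near tip [0.3503 0.2864] scene tip [0.4095 0.2933]
0.025 side near tip [0.3478 0.2895] scene tip [0.4123 0.2944]
```

The plate has not moved; it is at (0.385, 0.287). The tips ride just above lid height (~16 mm), so the pads stand well back of the nominal TCP at this opening and I need to go about 10 mm lower. Raise, reopen, recentre and descend, watching the force.

Call:
move_arm(
  gripper=[0.6, 1, 1, 1, 1, 1],
  linear=[
    [0, 0, -1.5],
    [0.15, 0.25, 0],
    [0, 0, 0],
    [0, 0, 1],
    [0, 0, 0.8],
    [0, 0, 0.4],
  ],
  twist=[0, 0, 0, 0, 0, 0],
)

```text
clock: 6.35
position: [0.3845, 0.2868, -0.01]
tool_rot: [-3.14, 0.001, 1.576]
force: [-0.4, 0.4, -0.2]
grip_width: 0.0854
finger_force: 0.0
```

Call:
move_arm(
  gripper=[1, 1, 1],
  linear=[
    [0, 0, 0.2],
    [0, 0, 0],
    [0, 0, 0],
  ],
  twist=[0, 0, 0],
)

```text
clock: 6.65
position: [0.3851, 0.2872, -0.0105]
tool_rot: [3.142, 0.0, 1.576]
force: [0.9, 0.3, -0.3]
grip_width: 0.0853
finger_force: 0.0
```

Call:
move_arm(
  gripper=[0.85, 0.8, 0.78, 0.78],
  linear=[
    [0, 0, 0],
    [0, 0, 0],
    [0, 0, 0],
    [0, 0, 0],
  ],
  twist=[0, 0, 0, 0],
)

```text
clock: 7.05
position: [0.3851, 0.2873, -0.0104]
tool_rot: [3.142, -0.0, 1.576]
force: [0.9, -0.5, 0.1]
grip_width: 0.0664
finger_force: 0.0
```

Call:
move_arm(
  gripper=[0.72, 0.66, 0.6, 0.6, 0.6],
  linear=[
    [0, 0, 0],
    [0, 0, 0],
    [0, 0, 0],
    [0, 0, 0],
    [0, 0, 0],
  ],
  twist=[0, 0, 0, 0, 0],
)

```text
clock: 7.55
position: [0.3851, 0.2873, -0.0105]
tool_rot: [3.142, 0.0, 1.576]
force: [-0.2, 0.3, -0.0]
grip_width: 0.051
finger_force: 0.0
```

```bash
python3 - <<'E'
from h import *
from workcell import viewer
f=viewer.grab_frame("scene"); g=viewer.grab_frame("side"); h=viewer.grab_frame("wrist")
for F,k in((f,0),(g,0),(h,1)): plates(F,k,GREEN)
u=(274,355)
c=f["img"][250:340,370:490,::-1]; d=g["img"][u[1]-45:u[1]+45,u[0]-60:u[0]+60,::-1]
z=lambda c:cv2.resize(c,(396,297),interpolation=cv2.INTER_CUBIC)
cv2.imwrite("pics/s4.png",np.vstack([np.hstack([z(c),z(d)]),z(h["img"][240:480,160:480,::-1]).repeat(2,1)[:, :792]]))
E
```

```text
plate 0.383 0.2971 r 0.0227
 plate 0.4502 -0.3957 r 0.0289
 plate 0.3826 0.286 r 0.0284
 plate 0.4431 -0.395 r 0.0284
 plate 0.3869 0.2879 r 0.0274
```

View pics/s4.png

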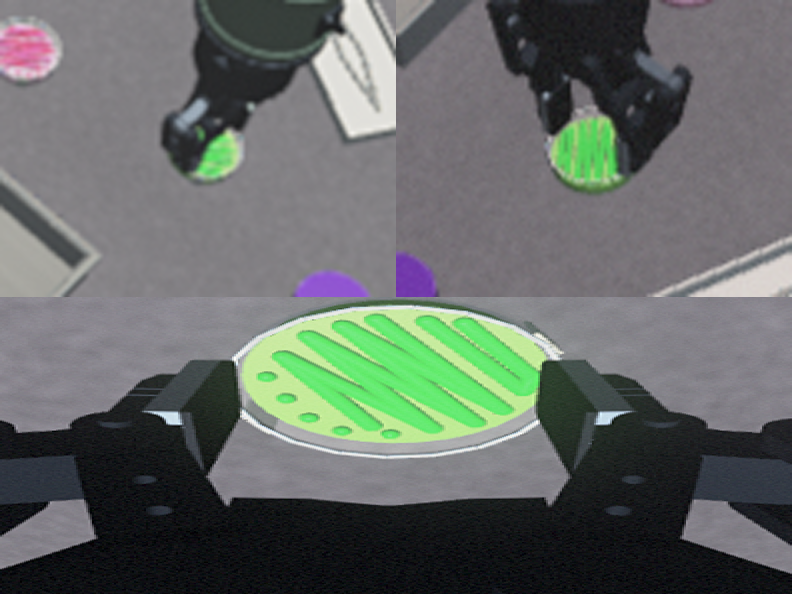

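```bash
python3 - <<'E'
from h import *
from workcell import viewer
h=viewer.grab_frame("wrist");e=np.array(h["eye"])
a=wray(h,(256.2,291));b=wray(h,(377,291))
a/=-a[2];b/=-b[2]
s=.051/np.linalg.norm(a-b); print("scale",s,e+a*s,e+b*s)
to([.385,.287,-.01])
E
```

```text
scale 0.14232161328923099 [0.35996097 0.29565773 0.01260997] [0.41096029 0.29592045 0.01260997]
t 7.75 pos [ 0.3851  0.2873 -0.0105] yaw 90.32 F [ 0.8  0.3 -0.9] w 0.05117720349338596 0.0
tool cm to [ 0.385  0.287 -0.01 ] [-0.03 -0.01 -0.05]
```

By triangulation the pad tips are about 12.6 mm or more above the bench, so they stand ~24 mm back of the reported TCP. I reopen, go lower and watch the force.

Call:
move_arm(
  gripper=[1, 1, 1, 1, 1, 1, 1],
  linear=[
    [0, 0, 0],
    [0, 0, 0],
    [0, 0, 0],
    [0, 0, 0.3],
    [0, 0, 0.3],
    [0, 0, 0],
    [0, 0, 0],
  ],
  twist=[0, 0, 0, 0, 0, 0, 0],
)

```text
clock: 8.45
position: [0.385, 0.2872, -0.0167]
tool_rot: [-3.141, 0.0, 1.576]
force: [0.3, 0.2, 0.5]
grip_width: 0.0852
finger_force: 0.0
```

Call:
move_arm(
  gripper=[0.8, 0.72, 0.66, 0.62, 0.6, 0.6],
  linear=[
    [0, 0, 0],
    [0, 0, 0],
    [0, 0, 0],
    [0, 0, 0],
    [0, 0, 0],
    [0, 0, 0],
  ],
  twist=[0, 0, 0, 0, 0, 0],
)

```text
clock: 9.05
position: [0.3851, 0.2874, -0.016]
tool_rot: [3.141, -0.0, 1.576]
force: [-2.2, -2.0, 13.5]
grip_width: 0.0577
finger_force: 29.2
```

It now holds (29 N at 57.7 mm), but shallowly on the lid edge. Retake it 5 mm deeper.

Call:
move_arm(
  gripper=[0.8, 0.9, 1, 1, 1, 1, 1],
  linear=[
    [0, 0, 0],
    [0, 0, 0],
    [0, 0, 0],
    [0, 0, 0.25],
    [0, 0, 0.25],
    [0, 0, 0],
    [0, 0, 0],
  ],
  twist=[0, 0, 0, 0, 0, 0, 0],
)

```text
clock: 9.75
position: [0.385, 0.2872, -0.0217]
tool_rot: [-3.141, 0.0, 1.576]
force: [0.0, 0.6, 0.3]
grip_width: 0.0851
finger_force: 0.0
```

Call:
move_arm(
  gripper=[0.8, 0.74, 0.72, 0.72],
  linear=[
    [0, 0, 0],
    [0, 0, 0],
    [0, 0, 0],
    [0, 0, 0],
  ],
  twist=[0, 0, 0, 0],
)

```text
clock: 10.15
position: [0.3851, 0.2873, -0.0215]
tool_rot: [3.141, -0.0, 1.576]
force: [0.2, -0.1, 0.7]
grip_width: 0.0616
finger_force: 0.0
```

Call:
move_arm(
  gripper=[0.66, 0.62, 0.6, 0.6],
  linear=[
    [0, 0, 0],
    [0, 0, 0],
    [0, 0, 0],
    [0, 0, 0],
  ],
  twist=[0, 0, 0, 0],
)

```text
clock: 10.55
position: [0.3851, 0.2873, -0.0212]
tool_rot: [3.142, -0.0, 1.576]
force: [-1.2, -0.5, 11.4]
grip_width: 0.0584
finger_force: 29.8
```

Grip firm. Lift and check.

Call:
move_arm(
  gripper=[0.6, 0.6, 0.6, 0.6, 0.6],
  linear=[
    [0, 0, -1],
    [0, 0, -2.5],
    [0, 0, -3.5],
    [0, 0, -2],
    [0, 0, 0],
  ],
  twist=[0, 0, 0, 0, 0],
)

```text
clock: 11.05
position: [0.3861, 0.2882, 0.0713]
tool_rot: [3.139, -0.003, 1.576]
force: [-0.2, -0.7, -1.0]
grip_width: 0.0584
finger_force: 32.6
```

```bash
python3 - <<'E'
from h import *
from workcell import viewer
to([[.5953,.0455,.06],[.5953,.0455,-.0173]])
g=viewer.grab_frame("side"); h=viewer.grab_frame("wrist")
u=px(g,(.385,.287,.1)).astype(int)
z=lambda c:cv2.resize(c,(396,297),interpolation=cv2.INTER_CUBIC)
cv2.imwrite("pics/s5.png",np.hstack([z(g["img"][u[1]-60:u[1]+60,u[0]-80:u[0]+80,::-1]),z(h["img"][240:480,160:480,::-1])]))
E
```

```text
t 11.05 pos [0.3861 0.2882 0.0713] yaw 90.31 F [-0.2 -0.7 -1. ] w 0.0584466917933162 32.57175028324127
tool cm to [0.5953 0.0455 0.06  ] [-24.39  20.78   1.12]
tool cm to [ 0.5953  0.0455 -0.0173] [-24.41  20.76   8.85]
```

View pics/s5.png

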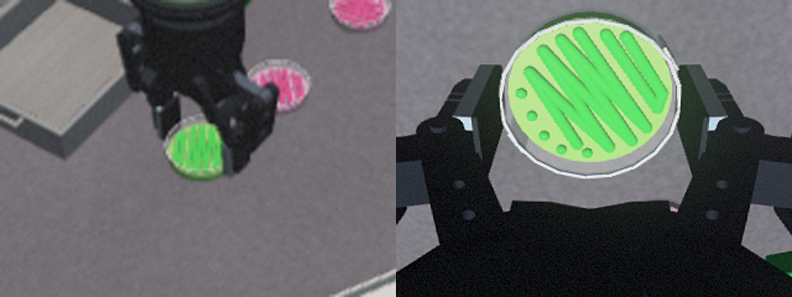

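The plate is held level between the pads (right crop, centre (590,97)). Carry it to the green tray's +y slot.

Call:
move_arm(
  gripper=[0.6, 0.6, 0.6, 0.6, 0.6, 0.6, 0.6, 0.6],
  linear=[
    [-2.5, 2, 0],
    [-3.5, 3, 0],
    [-3.5, 3, 0],
    [-3.5, 3, 0],
    [-3.5, 3, 0],
    [-3.5, 3, 0],
    [-2.9, 2.4, 0],
    [-1.5, 1.36, 0],
  ],
  twist=[0, 0, 0, 0, 0, 0, 0, 0],
)

```text
clock: 11.95
position: [0.595, 0.0408, 0.0673]
tool_rot: [-3.141, 0.001, 1.573]
force: [0.0, 0.8, 0.1]
grip_width: 0.0582
finger_force: 32.6
```

Call:
move_arm(
  gripper=[0.6, 0.6, 0.6, 0.6, 0.6, 0.6],
  linear=[
    [0, 0, 2],
    [0, 0, 3],
    [0, 0, 1.5],
    [0, 0, 0.8],
    [0, 0, 0.4],
    [0, 0, 0],
  ],
  twist=[0, 0, 0, 0, 0, 0],
)

```text
clock: 12.55
position: [0.594, 0.0445, -0.0084]
tool_rot: [-3.141, 0.0, 1.576]
force: [-0.4, 0.3, 0.0]
grip_width: 0.0583
finger_force: 32.6
```

```bash
python3 - <<'E'
from h import *
to([[.5953,.0455,-.0173]])
E
```

```text
t 12.55 pos [ 0.594   0.0445 -0.0084] yaw 90.32 F [-0.4  0.3  0. ] w 0.058261547405922244 32.58503437042236
tool cm to [ 0.5953  0.0455 -0.0173] [0.1  0.13 0.89]
```

Call:
move_arm(
  gripper=[0.6, 0.6, 0.6, 0.6, 0.6],
  linear=[
    [0, 0, 0.4],
    [0, 0, 0.3],
    [0, 0, 0.2],
    [0, 0, 0],
    [0, 0, 0],
  ],
  twist=[0, 0, 0, 0, 0],
)

```text
clock: 13.05
position: [0.5942, 0.0445, -0.017]
tool_rot: [3.141, -0.0, 1.576]
force: [-1.3, -0.1, 6.8]
grip_width: 0.0586
finger_force: 33.2
```

Call:
move_arm(
  gripper=[0.73, 0.78, 0.8, 0.85, 0.85, 0.85, 0.85],
  linear=[
    [0, 0, 0],
    [0, 0, 0],
    [0, 0, 0],
    [0, 0, -2],
    [0, 0, -4],
    [0, 0, -3],
    [0, 0, 0],
  ],
  twist=[0, 0, 0, 0, 0, 0, 0],
)

```text
clock: 13.75
position: [0.5961, 0.0445, 0.0763]
tool_rot: [3.136, -0.001, 1.576]
force: [-0.6, -0.0, 0.4]
grip_width: 0.0726
finger_force: 0.0
```

```bash
python3 - <<'E'
from h import *
from workcell import viewer
to([[.4257,.1265,.06]])
for n in("scene","side","wrist"):
    f=viewer.grab_frame(n); print(n);plates(f,n=="wrist",GREEN); print("pink");plates(f,n=="wrist",PINK)
    if n=="scene":cv2.imwrite("pics/s6.png",cv2.resize(f["img"][200:350,280:480,::-1],None,fx=3,fy=3))
E
```

```text
t 13.75 pos [0.5961 0.0445 0.0763] yaw 90.3 F [-0.6 -0.   0.4] w 0.07261932040876957 0.0
tool cm to [0.4257 0.1265 0.06  ] [  8.29 -17.01   1.54]
scene
 plate 0.4502 -0.3957 r 0.0289
pink
 plate 0.4281 0.1263 r 0.0241
 plate 0.4272 -0.004 r 0.026
 plate 0.8088 -0.3941 r 0.0192
side
 plate 0.4446 -0.3958 r 0.0272
pink
 plate 0.4264 0.1276 r 0.0266
 plate 0.4216 -0.0052 r 0.0269
wrist
 plate 0.5944 0.0435 r 0.0278
pink
 plate 0.4285 -0.0036 r 0.0258
 plate 0.4304 0.1282 r 0.0257
```

View pics/s6.png

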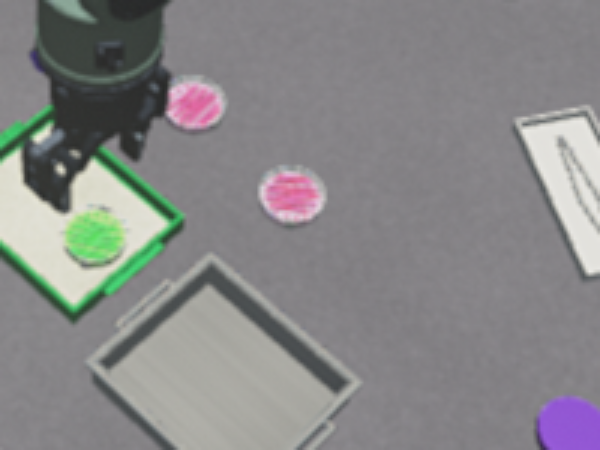

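green_b lies flat in the green tray at (95,237) in the crop, measured (0.594, 0.0435). Next is pink_b at (0.4275, 0.127).

Call:
move_arm(
  gripper=[1, 1, 1, 1, 1, 1, 1, 1],
  linear=[
    [1.6, -3.4, 0],
    [1.8, -3.6, 0],
    [1.8, -3.6, 0],
    [1.8, -3.6, 0],
    [1.25, -2.6, 0],
    [0, 0, 0],
    [0, 0, 3],
    [0, 0, 2.5],
  ],
  twist=[0, 0, 0, 0, 0, 0, 0, 0],
)

```text
clock: 14.7
position: [0.4257, 0.1261, 0.0162]
tool_rot: [3.141, 0.0, 1.577]
force: [0.5, 0.8, 0.5]
grip_width: 0.0854
finger_force: 0.0
```

```bash
python3 - <<'E'
from h import *
from workcell import viewer
to([[.4275,.127,-.0213]])
f=viewer.grab_frame("wrist");plates(f,1,PINK)
E
```

```text
t 14.7 pos [0.4257 0.1261 0.0162] yaw 90.34 F [0.5 0.8 0.5] w 0.08544375177744928 0.0
tool cm to [ 0.4275  0.127  -0.0213] [0.09 0.18 3.75]
 plate 0.4292 0.1292 r 0.0259
```

Call:
move_arm(
  gripper=[1, 1, 1, 1, 1],
  linear=[
    [0.2, 0.2, 1],
    [0, 0, 1.5],
    [0, 0, 0.9],
    [0, 0, 0.35],
    [0, 0, 0],
  ],
  twist=[0, 0, 0, 0, 0],
)

```text
clock: 15.25
position: [0.4275, 0.1279, -0.02]
tool_rot: [-3.141, 0.0, 1.576]
force: [0.3, -0.2, -0.6]
grip_width: 0.0856
finger_force: 0.0
```

Call:
move_arm(
  gripper=[0.8, 0.74, 0.68, 0.62, 0.6, 0.6],
  linear=[
    [0, 0, 0],
    [0, 0, 0],
    [0, 0, 0],
    [0, 0, 0],
    [0, 0, 0],
    [0, 0, 0],
  ],
  twist=[0, 0, 0, 0, 0, 0],
)

```text
clock: 15.85
position: [0.4279, 0.1282, -0.0192]
tool_rot: [3.141, -0.0, 1.576]
force: [-1.8, -0.2, 16.6]
grip_width: 0.0587
finger_force: 28.6
```

Call:
move_arm(
  gripper=[0.6, 0.6, 0.6, 0.6, 0.6, 0.6, 0.6, 0.6],
  linear=[
    [0, 0, -1],
    [0, 0, -3],
    [0, 0, -3.5],
    [-2, 1, -1.5],
    [-3.5, 1.7, 0],
    [-3.5, 1.7, 0],
    [-3.5, 1.7, 0],
    [-3.5, 1.7, 0],
  ],
  twist=[0, 0, 0, 0, 0, 0, 0, 0],
)

```text
clock: 16.65
position: [0.507, -0.033, 0.0709]
tool_rot: [3.141, -0.0, 1.576]
force: [0.0, 0.6, -0.5]
grip_width: 0.0581
finger_force: 32.5
```

Call:
move_arm(
  gripper=[0.6, 0.6, 0.6, 0.6, 0.6, 0.6, 0.6, 0.6],
  linear=[
    [-3.5, 1.7, 0],
    [-3.5, 1.7, 0],
    [-3.5, 1.7, 0],
    [-3.5, 1.7, 0],
    [-3.5, 1.7, 0],
    [-3.5, 1.7, 0],
    [-2.5, 1, 0],
    [0, 0, 0],
  ],
  twist=[0, 0, 0, 0, 0, 0, 0, 0],
)

```text
clock: 17.45
position: [0.6196, -0.2703, 0.0706]
tool_rot: [3.141, 0.002, 1.572]
force: [-1.8, -0.5, -0.5]
grip_width: 0.058
finger_force: 32.5
```

```bash
python3 - <<'E'
from h import *
to([[.622,-.274,-.0152],[.630,-.194,-.0152]])
E
```

```text
t 17.45 pos [ 0.6196 -0.2703  0.0706] yaw 90.09 F [-1.8 -0.5 -0.5] w 0.0580022990265119 32.464980483055115
tool cm to [ 0.622  -0.274  -0.0152] [-0.35  0.23  8.58]
tool cm to [ 0.63   -0.194  -0.0152] [7.65 1.04 8.56]
```

Call:
move_arm(
  gripper=[0.6, 0.6, 0.6, 0.6, 0.6, 0.6, 0.6, 0.6],
  linear=[
    [-0.4, 0.3, 1.5],
    [0, 0, 3],
    [0, 0, 2],
    [0, 0, 1],
    [0, 0, 0.4],
    [0, 0, 0.3],
    [0, 0, 0],
    [0, 0, 0],
  ],
  twist=[0, 0, 0, 0, 0, 0, 0, 0],
)

```text
clock: 18.25
position: [0.6232, -0.2701, -0.0112]
tool_rot: [3.141, 0.0, 1.576]
force: [-0.2, -0.1, 0.2]
grip_width: 0.0582
finger_force: 32.5
```

Call:
move_arm(
  gripper=[0.6, 0.6, 0.6, 0.6],
  linear=[
    [0, 0, 0.2],
    [0, 0, 0.25],
    [0, 0, 0],
    [0, 0, 0],
  ],
  twist=[0, 0, 0, 0],
)

```text
clock: 18.65
position: [0.6232, -0.2701, -0.0151]
tool_rot: [3.141, 0.0, 1.576]
force: [-5.0, 3.2, 18.8]
grip_width: 0.0581
finger_force: 34.3
```

Call:
move_arm(
  gripper=[0.73, 0.78, 0.8, 0.85, 0.85, 0.85, 0.85],
  linear=[
    [0, 0, 0],
    [0, 0, 0],
    [0, 0, 0],
    [0, 0, -2],
    [0, 0, -4],
    [0, 0, -3],
    [0, 0, 0],
  ],
  twist=[0, 0, 0, 0, 0, 0, 0],
)

```text
clock: 19.35
position: [0.6248, -0.271, 0.0778]
tool_rot: [3.136, 0.002, 1.576]
force: [0.3, -0.7, -0.5]
grip_width: 0.072
finger_force: 0.0
```

```bash
python3 - <<'E'
from h import *
from workcell import viewer
f=viewer.grab_frame("wrist");plates(f,1,PINK)
to([[.425,-.0045,.0787]])
E
```

```text
plate 0.6227 -0.2708 r 0.0261
t 19.4 pos [ 0.6238 -0.2704  0.0755] yaw 90.31 F [-0.2  0.4 -1. ] w 0.07233503684735887 0.0
tool cm to [ 0.425  -0.0045  0.0787] [ 26.69 -19.73  -0.42]
```

Call:
move_arm(
  gripper=[0.9, 1, 1, 1, 1, 1, 1, 1],
  linear=[
    [2.7, -2, 0],
    [3.6, -2.7, 0],
    [3.6, -2.7, 0],
    [3.6, -2.7, 0],
    [3.6, -2.7, 0],
    [3.6, -2.7, 0],
    [3.6, -2.6, 0],
    [2.4, -1.7, 0],
  ],
  twist=[0, 0, 0, 0, 0, 0, 0, 0],
)

```text
clock: 20.2
position: [0.4208, -0.0022, 0.0729]
tool_rot: [-3.14, -0.0, 1.578]
force: [2.3, -0.2, -0.5]
grip_width: 0.0851
finger_force: 0.0
```

Call:
move_arm(
  gripper=[1, 1, 1, 1],
  linear=[
    [0, 0, 2],
    [0, 0, 3],
    [0, 0, 1],
    [0, 0, 0],
  ],
  twist=[0, 0, 0, 0],
)

```text
clock: 20.6
position: [0.4221, -0.0043, 0.0123]
tool_rot: [-3.138, 0.0, 1.576]
force: [0.1, -0.4, -0.1]
grip_width: 0.0854
finger_force: 0.0
```

```bash
python3 - <<'E'
from h import *
from workcell import viewer
f=viewer.grab_frame("wrist");plates(f,1,PINK)
to([[.425,-.0045,-.0203]])
E
```

```text
plate 0.4278 -0.0039 r 0.0259
t 20.65 pos [ 0.4227 -0.0044  0.0132] yaw 90.28 F [ 0.5 -0.8  0.3] w 0.08508152011862015 0.0
tool cm to [ 0.425  -0.0045 -0.0203] [-0.01  0.24  3.35]
```

Call:
move_arm(
  gripper=[1, 1, 1, 1, 1],
  linear=[
    [0.05, 0.3, 1],
    [0, 0, 1.2],
    [0, 0, 0.8],
    [0, 0, 0.4],
    [0, 0, 0],
  ],
  twist=[0, 0, 0, 0, 0],
)

```text
clock: 21.15
position: [0.4258, -0.0036, -0.0211]
tool_rot: [-3.141, 0.0, 1.576]
force: [-0.4, 0.3, 0.3]
grip_width: 0.0853
finger_force: 0.0
```

Call:
move_arm(
  gripper=[0.8, 0.74, 0.68, 0.62, 0.6, 0.6],
  linear=[
    [0, 0, 0],
    [0, 0, 0],
    [0, 0, 0],
    [0, 0, 0],
    [0, 0, 0],
    [0, 0, 0],
  ],
  twist=[0, 0, 0, 0, 0, 0],
)

```text
clock: 21.75
position: [0.4264, -0.0035, -0.0199]
tool_rot: [3.141, -0.0, 1.576]
force: [-1.9, 0.2, 13.9]
grip_width: 0.0582
finger_force: 29.1
```

Call:
move_arm(
  gripper=[0.6, 0.6, 0.6, 0.6, 0.6, 0.6],
  linear=[
    [0, 0, -1],
    [0, 0, -3],
    [0, 0, -3.5],
    [0, 1.5, -1.5],
    [-1, 3, 0],
    [-2.5, 3, 0],
  ],
  twist=[0, 0, 0, 0, 0, 0],
)

```text
clock: 22.35
position: [0.503, -0.0365, 0.0712]
tool_rot: [3.139, -0.001, 1.58]
force: [0.7, 0.2, -0.0]
grip_width: 0.0583
finger_force: 32.5
```

Call:
move_arm(
  gripper=[0.6, 0.6, 0.6, 0.6, 0.6, 0.6, 0.6],
  linear=[
    [-3.2, 3, 0],
    [-3.2, 3, 0],
    [-3.2, 3, 0],
    [-3, 2.5, 0],
    [-2.7, 1.3, 0],
    [0, 0, 1],
    [0, 0, 2],
  ],
  twist=[0, 0, 0, 0, 0, 0, 0],
)

```text
clock: 23.05
position: [0.631, -0.1915, 0.0408]
tool_rot: [3.139, 0.001, 1.575]
force: [0.5, -0.4, -1.3]
grip_width: 0.058
finger_force: 32.5
```

```bash
python3 - <<'E'
from h import *
to([[.630,-.192,-.0159]])
E
```

```text
t 23.05 pos [ 0.631  -0.1915  0.0408] yaw 90.24 F [ 0.5 -0.4 -1.3] w 0.05798541151098096 32.548606395721436
tool cm to [ 0.63   -0.192  -0.0159] [-0.05 -0.11  5.67]
```

Call:
move_arm(
  gripper=[0.6, 0.6, 0.6, 0.6, 0.6, 0.6],
  linear=[
    [0, 0, 2.5],
    [0, 0, 1.5],
    [0, 0, 0.8],
    [0, 0, 0.3],
    [0, 0, 0],
    [0, 0, 0],
  ],
  twist=[0, 0, 0, 0, 0, 0],
)

```text
clock: 23.65
position: [0.6308, -0.1905, -0.0106]
tool_rot: [3.14, 0.0, 1.576]
force: [0.0, 0.9, -0.4]
grip_width: 0.058
finger_force: 32.5
```

Call:
move_arm(
  gripper=[0.6, 0.6, 0.6, 0.6],
  linear=[
    [0, 0, 0.3],
    [0, 0, 0.2],
    [0, 0, 0],
    [0, 0, 0],
  ],
  twist=[0, 0, 0, 0],
)

```text
clock: 24.05
position: [0.6306, -0.1904, -0.0157]
tool_rot: [3.141, 0.0, 1.576]
force: [-3.7, 1.1, 10.8]
grip_width: 0.0579
finger_force: 33.5
```

Call:
move_arm(
  gripper=[0.73, 0.78, 0.8, 0.85, 0.85, 0.85, 0.85],
  linear=[
    [0, 0, 0],
    [0, 0, 0],
    [0, 0, 0],
    [0, 0, -2],
    [0, 0, -4],
    [0, 0, -4],
    [0, 0, 0],
  ],
  twist=[0, 0, 0, 0, 0, 0, 0],
)

```text
clock: 24.75
position: [0.6329, -0.1913, 0.0888]
tool_rot: [3.135, 0.002, 1.576]
force: [0.6, 0.3, -0.1]
grip_width: 0.0728
finger_force: 0.0
```

```bash
python3 - <<'E'
from h import *
from workcell import viewer
f=viewer.grab_frame("wrist");plates(f,1,PINK)
g=pickle.load(open("scene0.pkl","rb"))
print("beaker base",w(g,np.array((338,232))/4+(195,125),0),"torch ends",w(g,np.array((498,308))/4+(195,125),.015),w(g,np.array((403,378))/4+(195,125),.015))
to([[.447,-.3955,.085]])
E
```

```text
plate 0.6225 -0.2719 r 0.026
 plate 0.6311 -0.192 r 0.026
beaker base [ 0.43684824 -0.28111071  0.        ] torch ends [ 0.40240001 -0.13582201  0.015     ] [ 0.49767855 -0.13194449  0.015     ]
t 24.8 pos [ 0.6317 -0.1908  0.0862] yaw 90.31 F [-0.9  0.7 -0.4] w 0.07241810763571026 0.0
tool cm to [ 0.447  -0.3955  0.085 ] [-20.37 -18.58   0.06]
```

Both pink plates are in the red tray, at (0.6225, −0.272) and (0.631, −0.192). Next is green_a at (0.447, −0.3955). I approach from +x, away from the beaker at (0.437, −0.281).

Call:
move_arm(
  gripper=[0.9, 1, 1, 1, 1, 1, 1, 1],
  linear=[
    [-3, -0.5, 0],
    [-4, -1, 0],
    [-4, -2, 0],
    [-4, -2.5, 0],
    [-3.5, -3, 0],
    [-1.5, -4, 0],
    [-0.4, -4, 0],
    [0, -1.6, 0],
  ],
  twist=[0, 0, 0, 0, 0, 0, 0, 0],
)

```text
clock: 25.6
position: [0.4408, -0.3965, 0.0826]
tool_rot: [-3.139, -0.001, 1.572]
force: [0.9, 0.1, -0.1]
grip_width: 0.0854
finger_force: 0.0
```

Call:
move_arm(
  gripper=[1, 1, 1, 1],
  linear=[
    [0, 0, 2],
    [0, 0, 3],
    [0, 0, 1],
    [0, 0, 0],
  ],
  twist=[0, 0, 0, 0],
)

```text
clock: 26.0
position: [0.4445, -0.3946, 0.0218]
tool_rot: [-3.139, -0.002, 1.576]
force: [-0.5, 0.2, 0.5]
grip_width: 0.0853
finger_force: 0.0
```

```bash
python3 - <<'E'
from h import *
from workcell import viewer
f=viewer.grab_frame("wrist");plates(f,1,GREEN)
to([[.447,-.3955,-.0203]])
E
```

```text
plate 0.4487 -0.3954 r 0.0278
t 26.05 pos [ 0.4451 -0.3952  0.0231] yaw 90.32 F [ 0.4  0.5 -0.1] w 0.08532965155950654 0.0
tool cm to [ 0.447  -0.3955 -0.0203] [-0.04  0.2   4.34]
```

Call:
move_arm(
  gripper=[1, 1, 1, 1, 1],
  linear=[
    [0, 0.2, 1.5],
    [0, 0, 1.5],
    [0, 0, 0.9],
    [0, 0, 0.4],
    [0, 0, 0],
  ],
  twist=[0, 0, 0, 0, 0],
)

```text
clock: 26.55
position: [0.4471, -0.3952, -0.0201]
tool_rot: [-3.141, -0.001, 1.576]
force: [0.0, 0.3, -0.0]
grip_width: 0.0856
finger_force: 0.0
```

Call:
move_arm(
  gripper=[0.8, 0.74, 0.68, 0.62, 0.6, 0.6],
  linear=[
    [0, 0, 0],
    [0, 0, 0],
    [0, 0, 0],
    [0, 0, 0],
    [0, 0, 0],
    [0, 0, 0],
  ],
  twist=[0, 0, 0, 0, 0, 0],
)

```text
clock: 27.15
position: [0.4476, -0.3956, -0.0186]
tool_rot: [3.141, 0.0, 1.576]
force: [-2.5, 1.8, 9.2]
grip_width: 0.0583
finger_force: 30.0
```

Call:
move_arm(
  gripper=[0.6, 0.6, 0.6, 0.6, 0.6, 0.6, 0.6, 0.6],
  linear=[
    [0, 0, -1],
    [0, 0, -3],
    [0, 0, -3.5],
    [0, 1, -3],
    [0, 3, 0],
    [0.5, 4, 0],
    [2.5, 3.5, 0],
    [3.5, 2.2, 0],
  ],
  twist=[0, 0, 0, 0, 0, 0, 0, 0],
)

```text
clock: 27.95
position: [0.5861, -0.3297, 0.0862]
tool_rot: [3.14, 0.001, 1.575]
force: [-0.2, -0.0, -1.4]
grip_width: 0.0584
finger_force: 32.3
```

Call:
move_arm(
  gripper=[0.6, 0.6, 0.6, 0.6, 0.6, 0.6, 0.6, 0.6],
  linear=[
    [4, 0.7, 0],
    [4.2, 0.6, 0],
    [4.2, 0.3, 0],
    [4.2, 0, 0],
    [4.2, 0, 0],
    [4.2, 0, 0],
    [3, 0, 0],
    [1.4, 0, 0],
  ],
  twist=[0, 0, 0, 0, 0, 0, 0, 0],
)

```text
clock: 28.75
position: [0.5985, -0.032, 0.0863]
tool_rot: [3.141, -0.001, 1.58]
force: [-0.3, 0.1, -0.9]
grip_width: 0.0581
finger_force: 32.3
```

Call:
move_arm(
  gripper=[0.6, 0.6, 0.6],
  linear=[
    [0, 0, 2],
    [0, 0, 2],
    [0, 0, 0],
  ],
  twist=[0, 0, 0],
)

```text
clock: 29.05
position: [0.5972, -0.0362, 0.044]
tool_rot: [-3.139, 0.0, 1.576]
force: [-0.5, -0.2, -0.8]
grip_width: 0.0581
finger_force: 32.4
```

```bash
python3 - <<'E'
from h import *
to([[.600,-.036,-.0146]])
E
```

```text
t 29.05 pos [ 0.5972 -0.0362  0.044 ] yaw 90.28 F [-0.5 -0.2 -0.8] w 0.0581452603028803 32.37886369228363
tool cm to [ 0.6    -0.036  -0.0146] [0.02 0.3  5.86]
```

Call:
move_arm(
  gripper=[0.6, 0.6, 0.6, 0.6, 0.6, 0.6],
  linear=[
    [0, 0.2, 2.5],
    [0, 0, 1.5],
    [0, 0, 0.8],
    [0, 0, 0.5],
    [0, 0, 0],
    [0, 0, 0],
  ],
  twist=[0, 0, 0, 0, 0, 0],
)

```text
clock: 29.65
position: [0.6008, -0.0356, -0.0069]
tool_rot: [3.141, 0.0, 1.576]
force: [0.1, -0.1, -0.3]
grip_width: 0.0584
finger_force: 32.4
```

Call:
move_arm(
  gripper=[0.6, 0.6, 0.6, 0.6, 0.6],
  linear=[
    [0, 0, 0.4],
    [0, 0, 0.3],
    [0, 0, 0.1],
    [0, 0, 0],
    [0, 0, 0],
  ],
  twist=[0, 0, 0, 0, 0],
)

```text
clock: 30.15
position: [0.6007, -0.0355, -0.0147]
tool_rot: [3.141, -0.0, 1.576]
force: [-4.6, 0.3, 17.5]
grip_width: 0.0581
finger_force: 34.0
```

Call:
move_arm(
  gripper=[0.73, 0.78, 0.8, 0.85, 0.85, 0.85, 0.85, 0.85],
  linear=[
    [0, 0, 0],
    [0, 0, 0],
    [0, 0, 0],
    [0, 0, -2],
    [0, 0, -4],
    [0, 0, -4],
    [3, 0, 0],
    [4, 0, 0],
  ],
  twist=[0, 0, 0, 0, 0, 0, 0, 0],
)

```text
clock: 30.95
position: [0.6008, 0.0333, 0.0859]
tool_rot: [3.139, 0.0, 1.573]
force: [0.4, 1.1, 0.1]
grip_width: 0.0724
finger_force: 0.0
```

Call:
move_arm(
  gripper=[0.85, 1, 1, 1, 1],
  linear=[
    [4.5, 0, 0],
    [4.5, 0, 0],
    [4.5, 0, 0],
    [4.5, 0, 0],
    [0, 0, 0],
  ],
  twist=[0, 0, 0, 0, 0],
)

```text
clock: 31.45
position: [0.5976, 0.2222, 0.084]
tool_rot: [-3.141, -0.003, 1.584]
force: [-0.2, -0.3, -0.4]
grip_width: 0.0859
finger_force: 0.0
```

```bash
python3 - <<'E'
from h import *
from workcell import viewer
to([[.538,.425,.085]])
from workcell import viewer
for n in("scene","side"):
    f=viewer.grab_frame(n); print(n);plates(f,0,GREEN); print("pink");plates(f,0,PINK)
    if n=="scene":cv2.imwrite("pics/s7.png",cv2.resize(f["img"][120:390,190:510,::-1],None,fx=2.2,fy=2.2,interpolation=cv2.INTER_CUBIC))
E
```

```text
t 31.45 pos [0.5976 0.2222 0.084 ] yaw 90.77 F [-0.2 -0.3 -0.4] w 0.08586523005078371 0.0
tool cm to [0.538 0.425 0.085] [20.36 -5.69 -0.04]
scene
pink
 plate 0.6306 -0.1899 r 0.027
 plate 0.809 -0.3947 r 0.0186
 plate 0.6202 -0.2742 r 0.0245
side
pink
 plate 0.6262 -0.1959 r 0.0303
 plate 0.6292 -0.278 r 0.0374
```

View pics/s7.png

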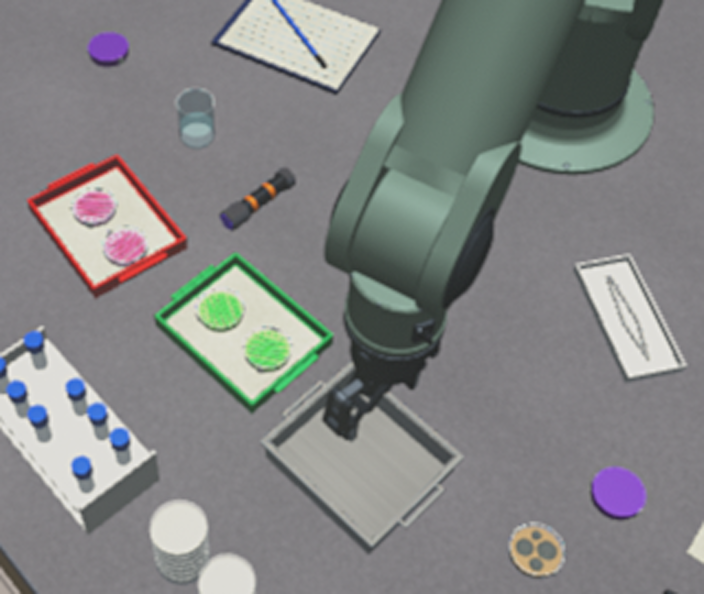

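The picture shows green plates at (221,311) and (267,349) in the green tray, and pink ones at (95,206) and (126,245) in the red tray, all flat. The beaker and torch are where they were. Now the mouldy plate.

Call:
move_arm(
  gripper=[1, 1, 1, 1, 1, 1, 1, 1],
  linear=[
    [3, -0.8, 0],
    [4, -1.1, 0],
    [4, -1.2, 0],
    [4, -1.2, 0],
    [4, -1.2, 0],
    [1.3, -0.3, 0],
    [0, 0, 1.5],
    [0, 0, 2.5],
  ],
  twist=[0, 0, 0, 0, 0, 0, 0, 0],
)

```text
clock: 32.35
position: [0.5417, 0.4156, 0.0448]
tool_rot: [3.139, -0.0, 1.575]
force: [0.8, -0.7, -0.4]
grip_width: 0.0855
finger_force: 0.0
```

```bash
python3 - <<'E'
from h import *
from workcell import viewer
f=viewer.grab_frame("wrist");plates(f,1,((8,60,110),(24,255,255)))
to([[.538,.4255,-.0203]])
E
```

```text
plate 0.5403 0.4274 r 0.0272
t 32.4 pos [0.5396 0.4136 0.0396] yaw 90.2 F [-2.6 -2.7 -5.6] w 0.08542339507905544 0.0
tool cm to [ 0.538   0.4255 -0.0203] [ 1.21 -0.14  5.99]
```

Call:
move_arm(
  gripper=[1, 1, 1],
  linear=[
    [0, 0, 0],
    [0, 0, 0],
    [0, 0, 0],
  ],
  twist=[0, 0, 0],
)

```text
clock: 32.7
position: [0.5409, 0.4167, 0.0456]
tool_rot: [3.14, -0.001, 1.575]
force: [-0.1, -0.8, 0.3]
grip_width: 0.085
finger_force: 0.0
```

```bash
python3 - <<'E'
from h import *
from workcell import viewer
f=viewer.grab_frame("wrist");plates(f,1,((8,60,110),(24,255,255)))
to([[.539,.4265,-.0203]])
E
```

```text
plate 0.5403 0.4271 r 0.0274
t 32.75 pos [0.5407 0.4169 0.0455] yaw 90.27 F [0.2 1.1 0.4] w 0.08531208421391617 0.0
tool cm to [ 0.539   0.4265 -0.0203] [ 0.95 -0.17  6.58]
```

Call:
move_arm(
  gripper=[1, 1, 1, 1, 1, 1, 1],
  linear=[
    [0.95, -0.1, 0],
    [0, 0, 2],
    [0, 0, 2.2],
    [0, 0, 1.4],
    [0, 0, 0.8],
    [0, 0, 0.2],
    [0, 0, 0],
  ],
  twist=[0, 0, 0, 0, 0, 0, 0],
)

```text
clock: 33.45
position: [0.5391, 0.4268, -0.0211]
tool_rot: [3.141, -0.0, 1.576]
force: [-1.0, 0.1, -0.3]
grip_width: 0.0849
finger_force: 0.0
```

Call:
move_arm(
  gripper=[0.8, 0.74, 0.68, 0.62, 0.6, 0.6],
  linear=[
    [0, 0, 0],
    [0, 0, 0],
    [0, 0, 0],
    [0, 0, 0],
    [0, 0, 0],
    [0, 0, 0],
  ],
  twist=[0, 0, 0, 0, 0, 0],
)

```text
clock: 34.05
position: [0.5392, 0.4269, -0.0205]
tool_rot: [3.141, -0.001, 1.576]
force: [-1.0, -0.5, 9.3]
grip_width: 0.0582
finger_force: 30.2
```

Call:
move_arm(
  gripper=[0.6, 0.6, 0.6, 0.6, 0.6, 0.6, 0.6, 0.6],
  linear=[
    [0, 0, -1],
    [0, 0, -3],
    [0, 0, -3.5],
    [-1.5, 0.5, -2.5],
    [-4, 1.3, 0],
    [-4, 1.4, 0],
    [-4, 1.4, 0],
    [-4, 1.4, 0],
  ],
  twist=[0, 0, 0, 0, 0, 0, 0, 0],
)

```text
clock: 34.85
position: [0.6004, 0.2505, 0.0795]
tool_rot: [3.141, -0.0, 1.576]
force: [1.1, 0.9, 0.3]
grip_width: 0.0584
finger_force: 32.4
```

Call:
move_arm(
  gripper=[0.6, 0.6, 0.6, 0.6, 0.6],
  linear=[
    [-3, 0.9, 0],
    [0, 0, 1],
    [0, 0, 2],
    [0, 0, 1],
    [0, 0, 0],
  ],
  twist=[0, 0, 0, 0, 0],
)

```text
clock: 35.35
position: [0.6081, 0.2224, 0.0374]
tool_rot: [-3.14, 0.001, 1.577]
force: [-0.7, -0.7, 0.3]
grip_width: 0.0586
finger_force: 32.4
```

```bash
python3 - <<'E'
from h import *
to([[.608,.222,-.0175]])
E
```

```text
t 35.35 pos [0.6081 0.2224 0.0374] yaw 90.36 F [-0.7 -0.7  0.3] w 0.058619666298682815 32.4185836315155
tool cm to [ 0.608   0.222  -0.0175] [-0.03  0.01  5.49]
```

Call:
move_arm(
  gripper=[0.6, 0.6, 0.6, 0.6, 0.6, 0.6],
  linear=[
    [0, 0, 2],
    [0, 0, 1.5],
    [0, 0, 0.8],
    [0, 0, 0.5],
    [0, 0, 0],
    [0, 0, 0],
  ],
  twist=[0, 0, 0, 0, 0, 0],
)

```text
clock: 35.95
position: [0.6093, 0.2221, -0.009]
tool_rot: [3.141, -0.0, 1.576]
force: [-0.1, -0.3, -0.6]
grip_width: 0.0585
finger_force: 32.4
```

Call:
move_arm(
  gripper=[0.6, 0.6, 0.6, 0.6, 0.6],
  linear=[
    [0, 0, 0.4],
    [0, 0, 0.3],
    [0, 0, 0.15],
    [0, 0, 0],
    [0, 0, 0],
  ],
  twist=[0, 0, 0, 0, 0],
)

```text
clock: 36.45
position: [0.6091, 0.2221, -0.0174]
tool_rot: [3.142, -0.0, 1.576]
force: [-2.6, -1.2, 10.4]
grip_width: 0.0588
finger_force: 33.3
```

Call:
move_arm(
  gripper=[0.73, 0.78, 0.8, 0.85, 0.85, 0.85, 0.85, 0.85],
  linear=[
    [0, 0, 0],
    [0, 0, 0],
    [0, 0, 0],
    [0, 0, -2],
    [0, 0, -4],
    [0, 0, -4],
    [0, 0, -3],
    [0, 0, 0],
  ],
  twist=[0, 0, 0, 0, 0, 0, 0, 0],
)

```text
clock: 37.25
position: [0.6111, 0.2227, 0.1162]
tool_rot: [3.136, -0.002, 1.576]
force: [-0.6, 0.2, 0.2]
grip_width: 0.0729
finger_force: 0.0
```

Call:
move_arm(
  gripper=[0.85, 0.85, 0.85, 0.85, 0.85],
  linear=[
    [3, -1, -1],
    [4, -2, 0],
    [4, -2, 0],
    [3, -1, 0],
    [0, 0, 0],
  ],
  twist=[0, 0, 0, 0, 0],
)

```text
clock: 37.75
position: [0.5452, 0.367, 0.1209]
tool_rot: [-3.14, -0.002, 1.583]
force: [-0.3, 0.1, 0.2]
grip_width: 0.0727
finger_force: 0.0
```

```bash
python3 - <<'E'
from h import *
from workcell import viewer
to([[.538,.425,.085]])
f=viewer.grab_frame("scene"); plates(f,0,((8,60,110),(24,255,255)))
plates(f,0,GREEN); plates(f,0,PINK)
cv2.imwrite("pics/s8.png",cv2.resize(f["img"][120:390,190:510,::-1],None,fx=2.2,fy=2.2,interpolation=cv2.INTER_CUBIC))
E
```

```text
t 37.75 pos [0.5452 0.367  0.1209] yaw 90.68 F [-0.3  0.1  0.2] w 0.072663782559827 0.0
tool cm to [0.538 0.425 0.085] [ 5.81 -0.64  3.6 ]
 plate 0.6069 0.2203 r 0.0271
 plate 0.4404 -0.1416 r 0.0233
 plate 0.6306 -0.1899 r 0.027
 plate 0.8088 -0.3941 r 0.0192
 plate 0.6202 -0.2742 r 0.0245
```

View pics/s8.png

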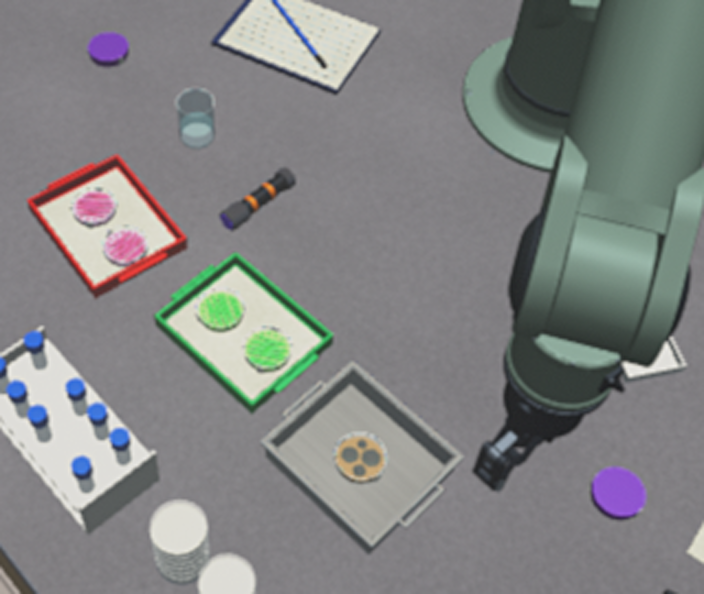

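The mouldy plate lies flat in the pan at (360,457). The four good plates are in their trays, the beaker and torch have not moved, and the gripper is free.

```bash
python3 -c "
from workcell import bot
print(bot.job_done())"
```

```text
the job is handed in; nothing more can be done
None
```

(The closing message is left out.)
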